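# Set the spot under the needle and hold the viewing mirror at its mark

### The job

Leaving the mirror lying flat, take the carriage by its black knob and slide it until the centre of the red spot is right under the needle tip. Then lift the hinged mirror by its orange bar to the angle of the red index mark on the white quadrant, so that the tip can be viewed from above, and finish while still holding it there (it falls back if let go). Keep off the needle stand, let the carriage stay where you set it, and leave the things standing around where they are.

Things in the scene. Friction and masses are not known exactly. Their poses are not given: they have to be found in the camera images.
- red_spot (a point): Centre of the red spot, 14 mm across, in the middle of the white spot plate (six grey round wells around it) on the carriage; the point is on the plate's top, 39 mm above the bench. The carriage slides only along the station's track. Axes: x along the track away from the robot, y left, z up.
- carriage_knob (a point): Grip point on the axis of the black upright round knob, 22 mm in diameter, on an 18 mm wide steel tongue at the robot's end of the carriage, 110 mm from the red spot along the track; 60 mm above the bench (knob top 76 mm, tongue top 30 mm). Pushing takes about 1.5 N; the carriage stays where it is left. Axes: x along the track away from the robot, y left, z up.
- carriage (a joint): Position of the carriage along its track in m, 0 (end stop nearest the robot) to 0.10, growing away from the robot; the red spot moves by as much.
- needle_tip (a point): Lower end of the fixed thin vertical steel needle with a blue hub, about 50 mm above the bench (11 mm over the spot plate) and above the carriage's track, on the spot's line of travel. Do not press on it.
- needle_stand: Fixed needle stand: upright post 145 mm tall to the left of the track; a level bar at 125 mm height runs 85 mm from it to the blue hub over the track. Origin under the post's foot.
- mirror_hinge (a point): Point on the hinge line of the mirror flap, 65 mm above the bench; the hinge line is parallel to the carriage track, to its right. The point faces the middle of the orange bar. Axes: x along the track away from the robot, y left, z up.
- mirror_bar (a point): Middle of the round orange bar that lifts the mirror: 12 mm in diameter, parallel to the hinge, 130 mm from it, at the mirror's free (right-hand) edge. Two thin posts 80 mm apart carry it, with a 54 mm gap to the mirror plate for a finger. Its y axis points to the hinge, x along the bar away from the robot; they turn with the mirror.
- mirror (a joint): Angle of the mirror (black plate 130 x 66 x 6 mm with a bright face, about 0.22 kg) in rad: 0 lying flat on its rest with the bar to the right at 65 mm height, growing as the bar is lifted; bar height above the hinge = 130 mm x sin(angle). Nothing but the robot holds it up.
- mark (a joint): Angle in rad of the red index mark on the quadrant, measured from level like the mirror's; the mirror must be brought to this value. The mark is set somewhere between 0.6 and 1.0 and stays there.
- mark_tip (a point): Red round end of the index mark, 119 mm from the hinge line, on the upright white quadrant with black scale ticks (radius 112 mm) at the mirror's far end, 96 mm beyond the middle of the bar. A red line runs from it toward the hinge; its y axis points along that line to the hinge.
- wash_bottle: Bystander, loose: wash bottle with a red top, 58 x 86 x 145 mm. Origin at the centre of its underside.
- beaker: Bystander, loose: glass beaker with a green-and-red pencil-like rod in it, 46 x 67 x 92 mm overall. Origin at the centre of its underside.
- open_jar: Bystander, loose: clear glass jar, 52 x 98 mm. Origin at the centre of its underside.
- steel_tin: Bystander, loose: round steel tin, 70 x 33 mm. Origin at the centre of its underside.
- sample_cup: Bystander, loose: small grey cup, 38 x 37 mm. Origin at the centre of its underside.
- amber_loose: Bystander, loose: amber glass bottle, 43 x 94 mm. Origin at the centre of its underside.

How it is judged:
On the way, in this order (a step that is already met when the one before it is completed fails the run):
1. the red spot is under the needle tip (within 5 mm) while the mirror still lies flat, with the carriage at rest (horizontal distance between red_spot and needle_tip below 0.005 m and value of joint mirror below 0.12 rad and velocity of joint carriage between -0.01 and 0.01 m/s), for 0.3 s.
2. the robot's fingers hold the mirror at the angle of the red mark (within 0.07 rad, 4 degrees) (angle between the y axis of mirror_bar and the y axis of mark_tip, either way round below 0.07 rad and contact force between the fingers and mirror above 0.3 N), for 0.3 s.
At the end, for the whole second after the job is handed in: The centre of the red spot is within 5 mm of the point under the needle tip, the mirror stands within 0.07 rad (4 degrees) of the red mark, at rest, and the robot's fingers are still holding it (at least 0.3 N on it) (all of step 2 and horizontal distance between red_spot and needle_tip below 0.005 m and velocity of joint mirror between -0.08 and 0.08 rad/s and velocity of joint carriage between -0.01 and 0.01 m/s); the arm keeps its last pose, push and grip.
It fails at once if the needle stand is touched with more than 3 N (contact force between any of the fingers, the arm and needle_stand above 3 N).
It fails at once if a thing standing around is moved by more than 30 mm (distance of any of wash_bottle, beaker, open_jar, steel_tin, sample_cup, amber_loose from where it was at the start of the episode above 0.03 m).
It also fails if it takes over 48 s, if anything falls off the work surface, if the arm or the gripper's body presses on something with over 40 N, if the wrist force passes 120 N, or if a joint passes its speed limit or range.

### The arm

A 7-joint arm with a two-finger parallel gripper is mounted at the origin on a cart in front of the work surface, level with it; the furniture and walls round the work are solid. World frame = base frame: x ahead of the robot, y to its left, z up, the work surface at z = 0. Lengths are in m, angles in rad, forces in N, time in s.
With the tool pointing down it reaches from about 0.4 to 0.875 m from the base axis. Payload 4.4 kg.
Tool frame: the origin (TCP) lies at the very end of the fingers, on their centre line; the grasp point (between the pads) lies 19 mm behind it; y points along the fingers, x is the direction in which the jaws open and shut, and the axes are right-handed (so a half turn about y gives the same grasp; the last joint's range is limited). The gripper opens to 85 mm and grips with 20 to 120 N. Pads are 22 mm wide; open, the fingers measure 114 mm over their backs; the gripper's body (76 mm by 85 mm) begins 54 mm behind the grasp point. The pads swing forward as they close: fully open they stand 13 mm farther back than shut.
Start: joints at [-1.285, 0.628, 0.038, 1.517, -0.027, 0.996, -0.02], TCP at [0.224, 0.61, 0.231] pointing down, gripper open.
Joint ranges: [-3.06, 3.06], [-0.37, 2.12], [-1.25, 1.32], [0.18, 2.47], [-1.1, 4.24], [0.23, 1.98], [-2.94, 2.94]. Speed limits (rad/s): [2.57, 2.57, 3.14, 3.14, 3.14, 3.14, 3.14].

### API

Orientations are given as a 3x3 rotation matrix whose columns are the frame's x, y, z axes.
In Python, from workcell import readout, eyes, job gives the robot as it stands.
- The arm moves only by the tool servo_tool, never from a script. Its argument "series" is text: rows parted by semicolons, each of 5 numbers parted by spaces: the opening in per cent of the stroke, from 0 (shut) to 100 (fully open), then the shift along the world's x, y, z in cm, then the turn about the world's z in rad. In form: gripper x y z yaw; .... A call has exactly 10 rows; each row shifts and turns the commanded pose from where the row before left it; what a row does not reach is not made up. A row lasts 1/10 s, in which the tool goes at most 50 mm and 8.59 degrees, less where a joint would pass 70% of its speed; a pose out of reach is approached as far as the arm can. A call is refused whole if a number of a shift passes 5 or a number of a turn 0.15, either way. A call with a gripper value outside its range is refused whole. The fingers move at their own pace and stop on an object; "force" is the grip in N (left out, the last holds). Time passes only in rows, so rows that do not move let the fingers close, or fill a call up. It gives the time, the measured TCP pose, the force and the opening at its end, in the units of the state.
- readout.sense(): the state, without advancing time (a new reading comes with each control period).
- eyes.get_image(name): name is "scene" or "top"; returns the picture (420x560x3 uint8, red, green, blue); there is no depth.
- eyes.calibration(name): a dict with "fx", "fy", "cx", "cy" (pixels), "view" (4x4, takes a point from world to camera coordinates). Camera axes: x right, y down, z forward; pixel columns grow to the right and rows downward; lengths in m; the calibration is good to about 2 mm. A picture is of the moment at which its call begins. calibration takes no time and is no camera call.
- job.finish_job(): hands the job in, once; it reports no verdict.
The state is a dict: "time_s": time; "q": joint angles; "qvel": joint speeds; "tau": joint torques, N m; "ee_pos": TCP position; "tcp_rot": TCP orientation; "wrist_force": force on the tool from outside, world axes, zero at the start; "ft_torque": the same for the moment, N m; "finger_gap": finger opening in m.
Only numpy, scipy, OpenCV 4.12 (cv2) and the standard library are available. Lean on these libraries where they do the work, as an engineer would, in place of code of your own. Each camera call takes 0.05 s, during which the arm holds its last target. There are 200 camera calls.

## Working session

There is one attempt and no reset: what is moved stays moved. The work goes in short steps, Python scripts to look and compute and a tool call to move; the robot and the scene stay as the last step left them, time stands still between calls to the robot, and variables do not carry over. Pictures are saved under pics/ and viewed, about 8 in all and at most 12, crops included, and the job is handed in when it is done.

Besides the shell and the picture viewer there is one more tool, called after "Call:" as a command line: name --argument value ..., lists and objects as JSON in quotes. servo_tool: Moves the arm, as the interface text tells. Its arguments: {"type":"object","properties":{"series":{"type":"string"},"force":{"type":"number"}},"required":["series"]}

```bash
mkdir -p pics; cat > h.py <<'E'
import numpy as np, cv2
from workcell import readout, eyes, job
def get(n,f):
    im=eyes.get_image(n); cv2.imwrite('pics/'+f,im[:,:,::-1]); return im
def ray(n,u,v):
    c=eyes.calibration(n); V=np.array(c['view']); R,t=V[:3,:3],V[:3,3]
    d=R.T@np.array([(u-c['cx'])/c['fx'],(v-c['cy'])/c['fy'],1]); return -R.T@t,d
def onz(n,u,v,z):
    o,d=ray(n,u,v); return o+d*(z-o[2])/d[2]
def proj(n,p):
    c=eyes.calibration(n); V=np.array(c['view']); q=V[:3,:3]@np.array(p)+V[:3,3]
    return np.array([c['fx']*q[0]/q[2]+c['cx'],c['fy']*q[1]/q[2]+c['cy']])
def tri(a,b):
    (o1,d1),(o2,d2)=ray(*a),ray(*b)
    s=np.linalg.lstsq(np.c_[d1,-d2],o2-o1,rcond=None)[0]
    p,q=o1+s[0]*d1,o2+s[1]*d2; return (p+q)/2,np.linalg.norm(p-q)
E
python3 - <<'E'
from h import *
get('top','t0.png');get('scene','s0.png')
for n in('top','scene'):
    c=eyes.calibration(n);print(n,c['fx'],ray(n,280,210))
s=readout.sense();print(s['time_s'],s['ee_pos'],s['tcp_rot'],s['finger_gap'])
E
```

```text
top 470.36446484700525 (array([0.47669445, 0.00310492, 1.77540142]), array([ 0.08664347,  0.00316452, -0.99634511]))
scene 508.2946745621612 (array([-0.39806817, -0.67881492,  0.84246555]), array([ 0.70245513,  0.476721  , -0.52859602]))
0.1 [0.22376262 0.60970008 0.23047878] [[ 3.44571634e-01 -5.38934581e-04 -9.38759873e-01]
 [ 9.38758561e-01 -1.56947770e-03  3.44572054e-01]
 [-1.65906448e-03 -9.99998623e-01 -3.48680435e-05]] 0.0856566928537429
```

View pics/t0.png

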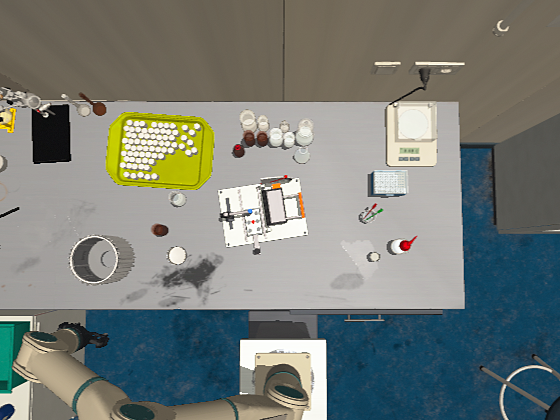

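View pics/s0.png

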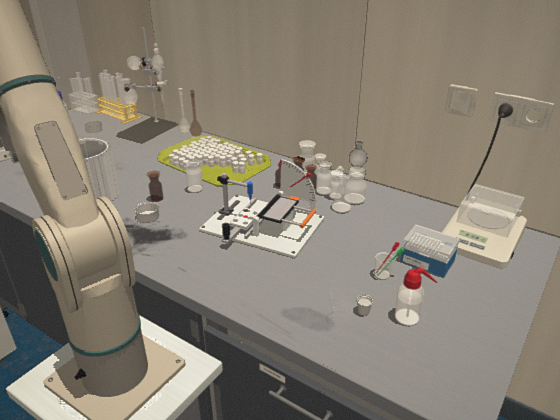

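The station is at about (262,212) in top and (262,220) in scene; the knob is at about (256,250) top and (227,230) scene. I'll enlarge both.

```bash
python3 - <<'E'
import cv2
t=cv2.imread('pics/t0.png')[165:265,210:320];s=cv2.imread('pics/s0.png')[150:260,195:335]
cv2.imwrite('pics/tc.png',cv2.resize(t,None,fx=6,fy=6,interpolation=cv2.INTER_CUBIC)[:600])
cv2.imwrite('pics/sc.png',cv2.resize(s,None,fx=5,fy=5,interpolation=cv2.INTER_CUBIC))
E
```

```text
(no output)
```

View pics/tc.png

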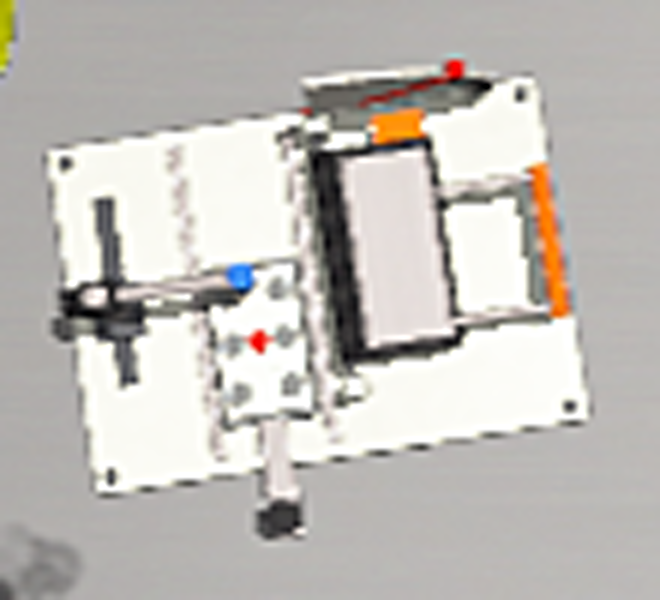

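View pics/sc.png

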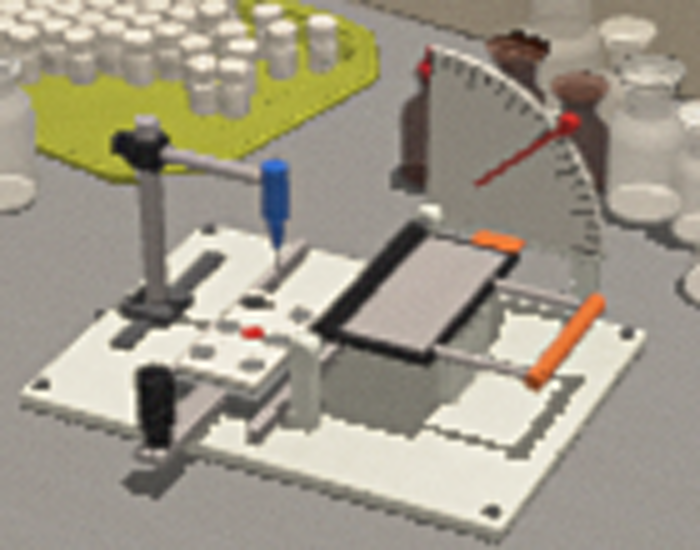

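```bash
cat > m.py <<'E'
from h import *
def mask(im,col):
    h=cv2.cvtColor(im,cv2.COLOR_RGB2HSV); H,S,V=[h[...,i].astype(int) for i in range(3)]
    ok={'red':((H<5)|(H>174)),'orange':(H>8)&(H<20),'blue':(H>100)&(H<125)}[col]
    return (ok&(S>130)&(V>70)).astype(np.uint8)
def blobs(im,col,box,mn=3):
    m=mask(im,col); z=np.zeros_like(m); a,b,c,d=box; z[c:d,a:b]=m[c:d,a:b]
    n,l,st,ce=cv2.connectedComponentsWithStats(z)
    return [(ce[i].round(2),st[i],np.argwhere(l==i)[:,::-1]) for i in range(1,n) if st[i][4]>=mn]
E
python3 - <<'E'
from m import *
np.set_printoptions(precision=4,suppress=True)
t=cv2.imread('pics/t0.png')[:,:,::-1];s=cv2.imread('pics/s0.png')[:,:,::-1]
for n,im,box in(('top',t,(210,320,165,265)),('scene',s,(195,335,150,260))):
    for c in('red','orange','blue'):
        for ce,st,p in blobs(im,c,box): print(n,c,ce,st)
f=lambda U,V,k,a,b:((U+.5)/k-.5+a,(V+.5)/k-.5+b)
T=lambda U,V:('top',*f(U,V,6,210,165));S=lambda U,V:('scene',*f(U,V,5,195,150))
print('spot',onz(*T(258,341),.039),onz(*S(252,333),.039))
print('bar ends top',onz(*T(540,165),.068),onz(*T(560,315),.068),'scene',onz(*S(598,298),.068),onz(*S(537,380),.068))
print('bar tri',tri(T(550,240),S(568,340)))
print('mark',tri(T(455,69),S(568,122)))
print('markinner',tri(T(362,104),S(477,184)))
print('hub top',tri(T(240,272),S(275,165)),'tip',onz(*S(279,268),.05),'hubS',onz(*S(275,165),.125))
print('knob top',onz(*T(278,520),.076),onz(*S(154,370),.076),tri(T(278,520),S(154,370)))
print('corners',[onz(*T(*c),.008) for c in((50,150),(98,492),(588,418),(535,78))])
E
```

```text
top red [279.83 178.43] [270 175  17   8  23]
top red [252.86 221.43] [252 220   3   4   7]
top orange [275.8  185.61] [272 183   9   6  41]
top orange [301.1  204.76] [298 192   7  26  63]
top blue [249.73 210.67] [248 209   4   5  15]
scene red [279.67 163.5 ] [279 162   2   4   6]
scene red [303.47 177.44] [291 172  20  15  36]
scene red [245.29 216.43] [244 216   4   2   7]
scene orange [294.11 197.86] [289 196  11   5  28]
scene orange [307.55 217.84] [300 209  16  19  80]
scene blue [249.56 188.44] [248 182   4  17  54]
spot [0.5854 0.11   0.039 ] [0.5836 0.1115 0.039 ]
bar ends top [ 0.6909 -0.0631  0.068 ] [ 0.5992 -0.0749  0.068 ] scene [ 0.6902 -0.0597  0.068 ] [ 0.5979 -0.0759  0.068 ]
bar tri (array([ 0.6446, -0.0683,  0.0666]), np.float64(0.0017121378752698198))
mark (array([ 0.7365, -0.0097,  0.1477]), np.float64(0.002414250356288647))
markinner (array([0.724 , 0.0454, 0.0948]), np.float64(0.0015622561907437371))
hub top (array([0.619 , 0.1158, 0.1338]), np.float64(0.002629934640523477)) tip [0.6371 0.1315 0.05  ] hubS [0.6308 0.1268 0.125 ]
knob top [0.4755 0.0952 0.076 ] [0.4784 0.0966 0.076 ] (array([0.4758, 0.0948, 0.0781]), np.float64(0.0008444589491621768))
corners [array([0.708 , 0.2433, 0.008 ]), array([0.493 , 0.2112, 0.008 ]), array([ 0.5389, -0.0949,  0.008 ]), array([ 0.7538, -0.0624,  0.008 ])]
```

```bash
python3 - <<'E'
from h import *
np.set_printoptions(precision=4,suppress=True)
u=np.array([.9889,.1485,0]);sp=np.array([.5846,.1107,0])
print('spot proj',proj('top',sp+[0,0,.039]),proj('scene',sp+[0,0,.039]))
for a in(.03,.035,.04,.045,.05,.055):
    print(a,*[proj('scene',sp+a*u+[0,0,z]) for z in(.05,.075,.105,.135)],*[proj('top',sp+a*u+[0,0,z]) for z in(.12,.14)])
E
python3 - <<'E'
import cv2
s=cv2.imread('pics/s0.png')
print(s[176:212,246:255].astype(int).sum(2)//3)
print(s[196:210,246:255].tolist()[4:9])
E
```

```text
spot proj [252.3814 221.6314] [245.4206 216.1211]
0.03 [250.1779 208.0864] [249.9083 200.8527] [249.5784 191.9987] [249.2412 182.9493] [249.7374 211.818 ] [249.3511 211.3432]
0.035 [250.9795 207.29  ] [250.7178 200.0675] [250.3975 191.2276] [250.0702 182.1932] [249.5335 210.4222] [249.1449 209.9305]
0.04 [251.777  206.4976] [251.5232 199.2863] [251.2124 190.4605] [250.8949 181.441 ] [249.3298 209.027 ] [248.9387 208.5185]
0.045 [252.5706 205.7092] [252.3245 198.5091] [252.0232 189.6974] [251.7154 180.6928] [249.1261 207.6324] [248.7327 207.1071]
0.05 [253.3602 204.9247] [253.1217 197.7357] [252.8299 188.9381] [252.5316 179.9483] [248.9225 206.2385] [248.5267 205.6964]
0.055 [254.1459 204.1441] [253.915  196.9662] [253.6324 188.1826] [253.3437 179.2077] [248.7191 204.8453] [248.3209 204.2863]
[[131 136 132 139 124 116 109 142 146]
 [131 149 132 113 106 143 149 156 150]
 [139 123 108 143 146 152 153 148 149]
 [107 108 141 153 151 154 154 149 149]
 [143 148 154 151 148 149 152 154 151]
 [151 152 154 139 133 150 151 153 150]
 [153 141 132 127 124 133 141 152 151]
 [163 121 117 121 124 12
[... 1170 characters left out ...]
, 236], [145, 158, 162], [187, 201, 210], [181, 193, 204], [173, 181, 194], [125, 130, 140]], [[211, 226, 229], [211, 227, 230], [219, 233, 235], [220, 235, 239], [142, 154, 162], [169, 180, 192], [175, 185, 198], [123, 130, 138], [94, 97, 103]], [[213, 228, 230], [212, 227, 231], [217, 230, 233], [201, 218, 225], [128, 137, 142], [162, 167, 181], [125, 130, 139], [94, 98, 104], [93, 97, 105]], [[215, 229, 232], [215, 229, 232], [198, 217, 222], [176, 187, 200], [115, 120, 129], [111, 114, 123], [95, 98, 104], [96, 102, 106], [143, 157, 164]], [[217, 230, 233], [199, 218, 222], [181, 192, 204], [174, 182, 194], [121, 127, 136], [91, 96, 101], [94, 98, 105], [143, 157, 164], [206, 228, 233]]]
```

Call:
servo_tool --series "100 1.9 -3.9 0 0.05;100 1.9 -3.9 0 0.05;100 1.9 -3.9 0 0.05;100 1.9 -3.9 0 0.05;100 1.9 -3.9 0 0.05;100 1.9 -3.9 0 0.05;100 1.9 -3.9 -0.5 0.05;100 1.9 -3.9 -1 0.05;100 1.9 -3.9 -1.5 0.05;100 1.9 -3.9 -2 0.05" --force 40

```text
time_s: 1.1
ee_pos: [0.4149, 0.219, 0.1813]
tcp_rot: [[-0.15, 0.002, -0.989], [0.989, 0.001, -0.15], [0.001, -1.0, -0.002]]
wrist_force: [1.0, 0.1, 0.1]
finger_gap: 0.0855
```

Call:
servo_tool --series "70 1.6 -3.1 -1 0;70 1.6 -3.1 -1 0;70 1.6 -3.1 -1 0;70 1.5 -3.1 -1 0;70 0 0 -1 0;70 0 0 -1.5 0;70 0 0 -2 0;70 0 0 -2 0;70 0 0 -2 0;70 0 0 -1.5 0"

```text
time_s: 2.1
ee_pos: [0.4761, 0.0969, 0.04]
tcp_rot: [[-0.148, -0.002, -0.989], [0.989, 0.0, -0.148], [0.0, -1.0, 0.002]]
wrist_force: [0.8, -0.0, 0.4]
finger_gap: 0.0594
```

```bash
python3 - <<'E'
from m import *
s=get('scene','s1.png');t=get('top','t1.png')
st=readout.sense();p=st['ee_pos'];print(st['time_s'],p,st['wrist_force'],st['finger_gap'])
a=cv2.resize(s[175:265,190:300],None,fx=5,fy=5,interpolation=cv2.INTER_CUBIC)[:,:400]
b=cv2.resize(t[190:280,215:295],None,fx=5,fy=5,interpolation=cv2.INTER_CUBIC)
cv2.imwrite('pics/c1.png',np.hstack([a,b])[:,:,::-1])
E
```

```text
2.2 [0.47514336 0.09662576 0.0395199 ] [-0.42873566 -0.29086034  0.30164297] 0.05946486014638772
```

View pics/c1.png

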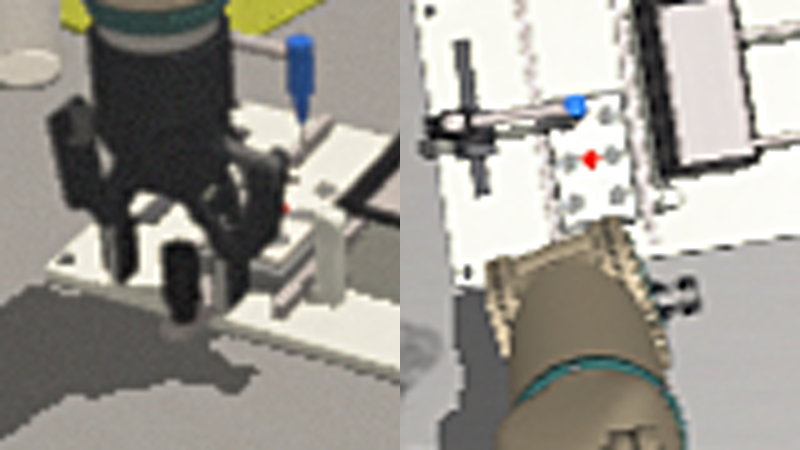

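The knob sits between the fingers (knob at (180,280) in the left crop, fingertips at (120,275) and (235,300)). I'll close, then slide 3.1 cm along the track.

Call:
servo_tool --series "0 0 0 0 0;0 0 0 0 0;0 0 0 0 0;0 0 0 0 0;0 0 0 0 0;0 0 0 0 0;0 0 0 0 0;0 0 0 0 0;0 0 0 0 0;0 0 0 0 0"

```text
time_s: 3.2
ee_pos: [0.4778, 0.0943, 0.0424]
tcp_rot: [[-0.146, 0.002, -0.989], [0.989, -0.002, -0.146], [-0.002, -1.0, -0.001]]
wrist_force: [0.8, -5.0, 4.2]
finger_gap: 0.021
```

Call:
servo_tool --series "0 0.3 0.05 0 0;0 0.4 0.06 0 0;0 0.4 0.06 0 0;0 0.5 0.07 0 0;0 0.5 0.07 0 0;0 0.4 0.06 0 0;0 0.4 0.06 0 0;0 0.2 0.03 0 0;0 0 0 0 0;0 0 0 0 0"

```text
time_s: 4.2
ee_pos: [0.509, 0.0992, 0.0424]
tcp_rot: [[-0.146, 0.002, -0.989], [0.989, -0.001, -0.146], [-0.002, -1.0, -0.002]]
wrist_force: [0.2, -4.7, 5.1]
finger_gap: 0.021
```

```bash
python3 - <<'E'
from m import *
np.set_printoptions(precision=4,suppress=True)
s=get('scene','s2.png');t=get('top','t2.png')
st=readout.sense();print(st['time_s'],st['ee_pos'],st['wrist_force'],st['finger_gap'])
for n,im,box in(('top',t,(235,265,200,235)),('scene',s,(235,262,200,220))):
    for ce,b,p in blobs(im,'red',box,2): print(n,ce,b,onz(n,*ce,.039))
a=cv2.resize(s[175:225,215:285],None,fx=8,fy=8,interpolation=cv2.INTER_CUBIC)[:,160:]
b=cv2.resize(t[195:245,225:275],None,fx=8,fy=8,interpolation=cv2.INTER_CUBIC)
cv2.imwrite('pics/c2.png',np.hstack([a,b])[:,:800,::-1])
E
```

```text
4.3 [0.509  0.0991 0.0424] [ 0.2    -5.2089  6.98  ] 0.020472911647445028
top [251.6 213.6] [250 213   4   2   5] [0.6144 0.1137 0.039 ]
scene [250.25 210.75] [249 210   4   3   8] [0.6163 0.1169 0.039 ]
```

View pics/c2.png

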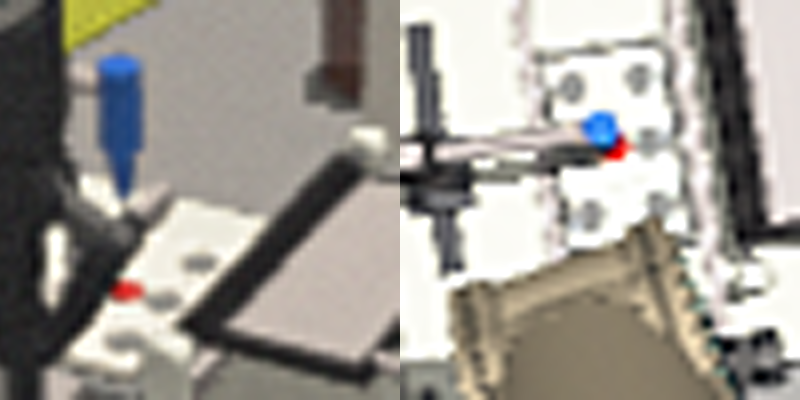

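Spot at (250.4,210.7) in scene, about 1 mm short of the point under the needle (needle column 250.0 higher up). The top view shows the same direction of error. I'll nudge 1 mm, let go and rise.

Call:
servo_tool --series "0 0.05 0.01 0 0;0 0.05 0.01 0 0;0 0 0 0 0;0 0 0 0 0;0 0 0 0 0;60 0 0 0 0;60 0 0 0 0;60 0 0 0 0;60 0 0 0 0;60 0 0 0 0"

```text
time_s: 5.3
ee_pos: [0.5089, 0.1013, 0.0412]
tcp_rot: [[-0.148, -0.0, -0.989], [0.989, 0.0, -0.148], [0.0, -1.0, 0.0]]
wrist_force: [-1.0, -0.3, 0.3]
finger_gap: 0.0511
```

Call:
servo_tool --series "70 0 0 1 0;70 0 0 2 0;70 0 0 3 0;70 0 0 3 0;70 0 0 3 0;70 0 -2 2 0;70 0 -4 1 0;70 0 -4 0 0;70 0 -4 0 0;70 0 -3 0 0"

```text
time_s: 6.3
ee_pos: [0.5086, -0.0719, 0.1922]
tcp_rot: [[-0.146, 0.001, -0.989], [0.989, -0.001, -0.146], [-0.001, -1.0, -0.001]]
wrist_force: [-0.3, 0.3, -0.6]
finger_gap: 0.0597
```

```bash
python3 - <<'E'
from m import *
np.set_printoptions(precision=4,suppress=True)
s=get('scene','s3.png');t=get('top','t3.png')
st=readout.sense();print(st['time_s'],st['ee_pos'],st['wrist_force'],st['finger_gap'])
for n,im,box in(('top',t,(235,265,200,235)),('scene',s,(235,262,200,220))):
    for ce,b,p in blobs(im,'red',box,2): print(n,ce,b,onz(n,*ce,.039))
# mark angle: fit tip + red line on quadrant plane (96 mm beyond bar middle)
u=np.array([.9889,.1485,0]);v=np.array([-.1485,.9889,0])
B=np.array([.6446,-.0683,.065]);H=B+.13*v; P=H+.096*u
for n,f,box in(('top','t0',(268,292,170,190)),('scene','s0',(288,315,168,190))):
    im=cv2.imread(f'pics/{f}.png')[:,:,::-1]
    ce,b,p=max(blobs(im,'red',box),key=lambda q:q[1][4])
    Q=[]
    for x in p:
        o,d=ray(n,*x); q=o+d*((P-o)@u)/(d@u)-P; Q.append((-(q@v),q[2]))
    Q=np.array(Q);r=np.hypot(*Q.T);m=r>.105
    c=Q-Q.mean(0);w=np.linalg.svd(c)[2][0]
    print(n,'tip r',np.hypot(*Q[m].mean(0)),'ang',np.arctan2(*Q[m].mean(0)[::-1]),'median',np.median(np.arctan2(Q[:,1],Q[:,0])),'slope',np.arctan2(abs(w[1]),abs(w[0])))
for n,f,box in(('top','t0',(295,312,188,222)),('scene','s0',(298,320,205,232))):
    im=cv2.imread(f'pics/{f}.png')[:,:,::-1]
    ce,b,p=max(blobs(im,'orange',box),key=lambda q:q[1][4]); print(n,ce,onz(n,*ce,.067))
a=cv2.resize(s[175:225,215:285],None,fx=8,fy=8,interpolation=cv2.INTER_CUBIC)[:,:400]
b=cv2.resize(t[195:245,225:275],None,fx=8,fy=8,interpolation=cv2.INTER_CUBIC)
cv2.imwrite('pics/c3.png',np.hstack([a,b])[:,:,::-1])
E
```

```text
6.4 [ 0.5084 -0.0747  0.192 ] [-1.0522  0.1241  0.007 ] 0.059336710323693385
top [252.  213.5] [251 213   3   2   4] [0.6147 0.1122 0.039 ]
scene [250.43 210.86] [249 210   4   3   7] [0.6161 0.1161 0.039 ]
top tip r 0.12747184464728023 ang 0.8730231538490684 median 0.8155951085098133 slope 1.036305403981233
scene tip r 0.11935265021240106 ang 0.7715109140858087 median 0.7756915748118108 slope 0.7600724551692671
top [301.1  204.76] [ 0.6444 -0.0685  0.067 ]
scene [307.55 217.84] [ 0.6414 -0.0671  0.067 ]
```

View pics/c3.png

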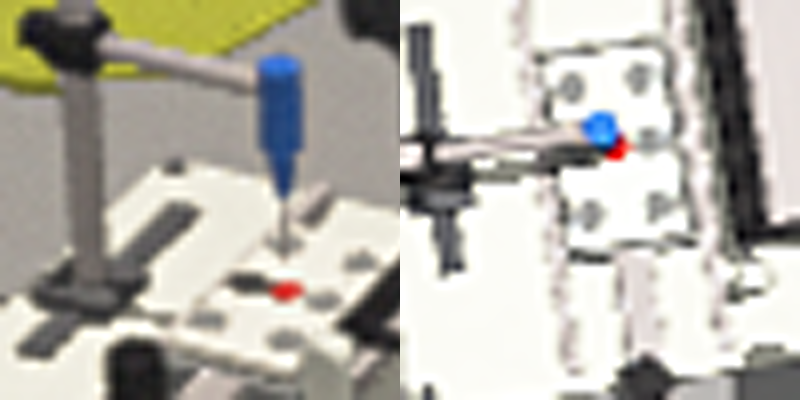

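```bash
python3 - <<'E'
from m import *
np.set_printoptions(precision=3,suppress=True)
s=cv2.imread('pics/s3.png')[:,:,::-1];t=cv2.imread('pics/t3.png')[:,:,::-1]
print(s[194:212,246:256].astype(int).sum(2)//3)
for n,im,box in(('top',t,(240,260,200,216)),('scene',s,(240,260,178,205))):
    for ce,b,p in blobs(im,'blue',box): print(n,ce,b)
u=np.array([.9889,.1485,0]);sp=np.array([.5846,.1107,0])
for a in(.0,.03,.0326,.036,.04):print(a,[proj(n,sp+a*u+[0,0,z]) for n in('top','scene') for z in(.039,.05,.14)])
E
```

```text
[[162 157 109  82  81  97 152 163 162 155]
 [155 161 121  78  71  89 158 163 159 159]
 [158 161 137  87  65  90 155 161 157 157]
 [225 212 188 105  65 106 156 161 163 168]
 [232 235 239 131  67 124 177 175 193 190]
 [232 234 240 180 106 187 217 199 193 137]
 [230 232 236 238 167 209 204 190 139 103]
 [229 232 234 237 161 186 192 136 100 111]
 [231 230 234 223 140 183 149 102 103 165]
 [232 232 221 210 137 205 213 165 172 229]
 [231 220 184 191 135 168 206 237 240 240]
 [219 208 161 143 120 138 155 223 238 238]
 [213 234 226 167 118 167 199 234 237 236]
 [236 242 243 238 185 232 239 238 236 235]
 [235 245 245 244 241 241 241 236 237 237]
 [104 123 206 245 249 245 242 239 238 238]
 [ 59  65 102 123 142 144 183 238 242 240]
 [118 119 110  98  90 103 132 196 207 190]]
top [249.64 210.79] [248 209   4   5  14]
scene [249.53 188.57] [248 182   4  17  53]
0.0 [array([252.381, 221.631]), array([252.197, 221.446]), array([250.591, 219.833]), array([245.421, 216.121]), array([245.282, 212.95 ]), array([244.108, 186.026])]
0.03 [array([251.211, 213.63 ]), array([251.019, 213.394]), array([249.351, 211.343]), array([250.295, 211.229]), array([250.178, 208.086]), array([249.184, 181.422])]
0.0326 [array([251.11 , 212.937]), array([250.917, 212.697]), array([249.244, 210.608]), array([250.711, 210.811]), array([250.595, 207.672]), array([249.617, 181.029])]
0.036 [array([250.978, 212.032]), array([250.784, 211.786]), array([249.104, 209.648]), array([251.252, 210.268]), array([251.139, 207.131]), array([250.181, 180.518])]
0.04 [array([250.822, 210.968]), array([250.627, 210.715]), array([248.939, 208.518]), array([251.887, 209.63 ]), array([251.777, 206.498]), array([250.841, 179.919])]
```

Needle end is at about (250.05,207) and spot at (250.4,210.9) in scene. Needle and spot agree within about 1.5 mm along the track, so the carriage stays. Now the bar, middle at (0.643,-0.068).

Call:
servo_tool --series "45 2.7 0.1 0 0;45 2.7 0.1 0 0;45 2.7 0.1 0 0;45 2.7 0.1 -1 0;45 2.6 0.2 -2 0;45 0 0 -2 0;45 0 0 -2.5 0;45 0 0 -2.5 0;45 0 0 -2.5 0;45 0 0 -1.5 0"

```text
time_s: 7.4
ee_pos: [0.6419, -0.0618, 0.0498]
tcp_rot: [[-0.149, -0.003, -0.989], [0.989, 0.001, -0.149], [0.001, -1.0, 0.002]]
wrist_force: [0.5, -0.5, 0.2]
finger_gap: 0.0381
```

```bash
python3 - <<'E'
from m import *
s=get('scene','s4.png')
st=readout.sense();print(st['time_s'],st['ee_pos'],st['wrist_force'],st['finger_gap'])
cv2.imwrite('pics/c4.png',cv2.resize(s[150:250,240:350],None,fx=6,fy=6,interpolation=cv2.INTER_CUBIC)[:,:,::-1])
E
```

```text
7.45 [ 0.64074312 -0.06185322  0.04795861] [-0.47798927 -0.20704449 -1.0303985 ] 0.03839437266158075
```

View pics/c4.png

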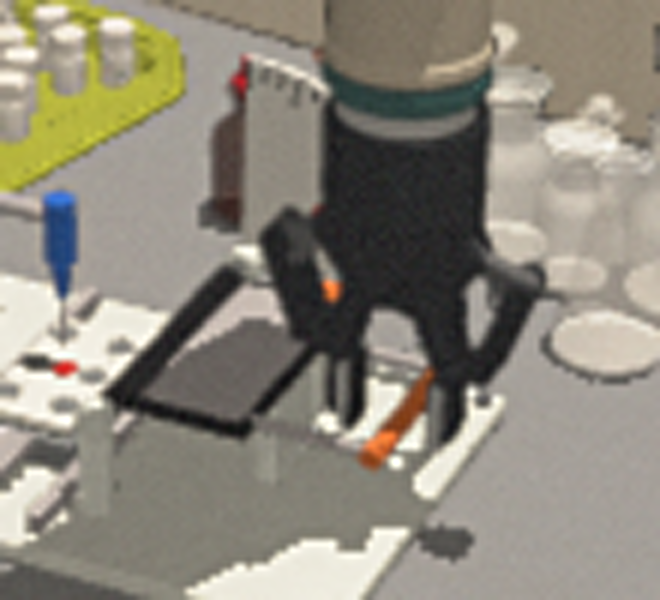

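The bar is between the fingers, nearer the right one (bar about (400,420), fingertips (350,410) and (445,430)). I'll centre 6 mm right and close.

Call:
servo_tool --series "45 0.1 -0.3 0 0;45 0 -0.3 -0.1 0;0 0 0 0 0;0 0 0 0 0;0 0 0 0 0;0 0 0 0 0;0 0 0 0 0;0 0 0 0 0;0 0 0 0 0;0 0 0 0 0"

```text
time_s: 8.45
ee_pos: [0.6444, -0.0672, 0.0517]
tcp_rot: [[-0.149, 0.001, -0.989], [0.989, 0.002, -0.149], [0.002, -1.0, -0.001]]
wrist_force: [-1.6, 3.4, 6.3]
finger_gap: 0.0102
```

Call:
servo_tool --series "0 -0.01 0.04 1 0;0 -0.02 0.11 0.99 0;0 -0.03 0.19 0.98 0;0 -0.04 0.26 0.97 0;0 -0.05 0.34 0.94 0;0 -0.06 0.41 0.91 0;0 -0.07 0.48 0.88 0;0 -0.08 0.54 0.84 0;0 -0.09 0.6 0.8 0;0 -0.1 0.66 0.74 0"

```text
time_s: 9.45
ee_pos: [0.6393, -0.0346, 0.1421]
tcp_rot: [[-0.146, 0.002, -0.989], [0.989, -0.003, -0.146], [-0.003, -1.0, -0.002]]
wrist_force: [4.6, -4.3, 1.6]
finger_gap: 0.0103
```

```bash
python3 - <<'E'
from m import *
s=get('scene','s5.png');t=get('top','t5.png')
st=readout.sense();p=st['ee_pos'];print(st['time_s'],p,st['wrist_force'],st['finger_gap'])
print('angle from grasp z',np.arcsin((p[2]+.019-.065)/.13))
a=cv2.resize(s[150:250,240:340],None,fx=4,fy=4,interpolation=cv2.INTER_CUBIC)
b=cv2.resize(t[165:265,220:320],None,fx=4,fy=4,interpolation=cv2.INTER_CUBIC)
cv2.imwrite('pics/c5.png',np.hstack([a,b])[:,:,::-1])
E
```

```text
9.55 [ 0.6391687  -0.03408689  0.14279194] [ 2.86762637 -4.63170082  2.45582173] 0.01081060327547528
angle from grasp z 0.8398655337970052
```

View pics/c5.png

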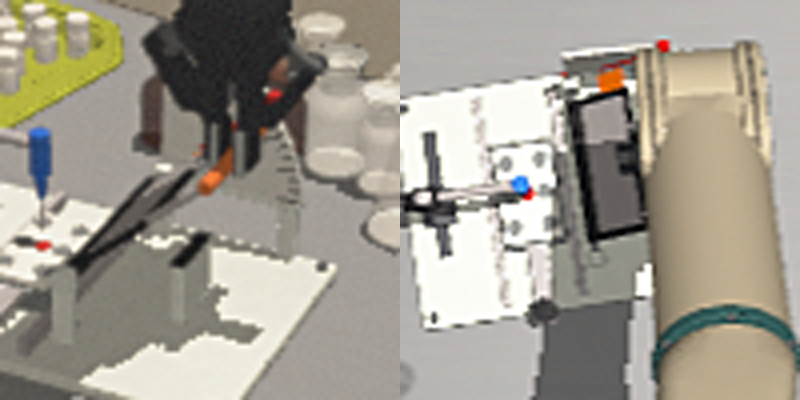

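```bash
python3 - <<'E'
from m import *
np.set_printoptions(precision=2,suppress=True)
u=np.array([.9889,.1485,0]);v=np.array([-.1485,.9889,0]);z=np.array([0,0,1])
def low(f,box):
    im=cv2.imread(f'pics/{f}.png')[:,:,::-1]
    p=np.vstack([b[2] for b in blobs(im,'orange',box)]); return p[p[:,1]>=p[:,1].max()-3].mean(0),p[:,1].max()
p0=low('s0',(298,320,205,232));p1=low('s5',(285,305,180,205));print(p0,p1)
B=np.array([.6436,-.068,.065])
E=B-.046*u; print('flat pred',proj('scene',E))
H=B+.13*v
for th in(0,.65,.7,.75,.77,.8,.85): print(th,proj('scene',H-.046*u-.13*np.cos(th)*v+.13*np.sin(th)*z)-proj('scene',E))
st=readout.sense();print(st['wrist_force'],st['ee_pos'])
im=cv2.imread('pics/s5.png')[:,:,::-1]
print([(b[0],b[1][4]) for b in blobs(im,'red',(285,320,160,190),2)])
# parallel check in scene: direction of the mirror plate near edge at th vs red line
E
```

```text
(array([302.12, 225.19]), np.int64(227)) (array([291.54, 196.  ]), np.int64(198))
flat pred [301.67 226.36]
0 [0. 0.]
0.65 [ -8.38 -26.71]
0.7 [ -9.73 -28.67]
0.75 [-11.17 -30.58]
0.77 [-11.77 -31.34]
0.8 [-12.69 -32.45]
0.85 [-14.3  -34.26]
[ 2.87 -4.63  2.46] [ 0.64 -0.03  0.14]
[(array([308. , 173.5]), np.int32(12))]
```

```bash
python3 - <<'E'
import cv2
s=cv2.imread('pics/s5.png')[170:230,250:320]
cv2.imwrite('pics/c6.png',cv2.resize(s,None,fx=10,fy=10,interpolation=cv2.INTER_CUBIC))
E
```

```text
(no output)
```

View pics/c6.png

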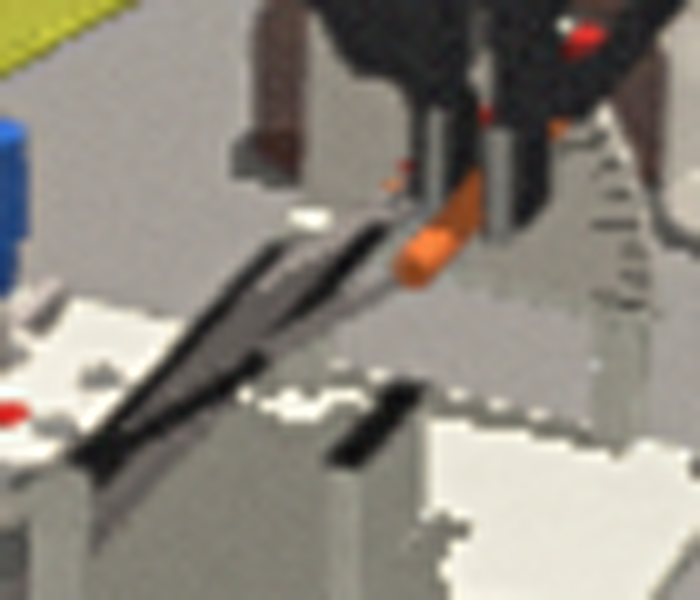

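```bash
python3 - <<'E'
from m import *
u=np.array([.9889,.1485,0]);v=np.array([-.1485,.9889,0])
B=np.array([.6436,-.068,.065]);H=B+.13*v
def ang(a,b,off,f=10,o=(250,170)):
    P=H+off*u;Q=[]
    for x in(a,b):
        ox,d=ray('scene',(x[0]+.5)/f-.5+o[0],(x[1]+.5)/f-.5+o[1]);q=ox+d*((P-ox)@u)/(d@u)-P;Q.append((-(q@v),q[2]))
    Q=np.array(Q);d=Q[1]-Q[0];print(off,Q.round(4).tolist(),'slope',np.arctan2(d[1],d[0]))
ang((85,455),(262,360),-.065); ang((262,358),(400,262),-.065)
ang((262,345),(400,262),-.04); ang((410,285),(410,265),-.047)
ang((415,268),(85,455),-.047)
# bar near end face centre: expected radius .13
for off in(-.044,-.047,-.05):
    ox,d=ray('scene',(414+.5)/10-.5+250,(266+.5)/10-.5+170);P=H+off*u;q=ox+d*((P-ox)@u)/(d@u)-P;print(off,np.hypot(q@v,q[2]),np.arctan2(q[2],-(q@v)))
# flat reference of same feature in first crop (5x, 195,150)
    ox,d=ray('scene',(535+.5)/5-.5+195,(381+.5)/5-.5+150);q=ox+d*((P-ox)@u)/(d@u)-P;print('  flat',np.hypot(q@v,q[2]),np.arctan2(q[2],-(q@v)))
E
```

```text
-0.065 [[0.0048, 0.0134], [0.0602, 0.0591]] slope 0.6906527491250369
-0.065 [[0.0602, 0.0598], [0.1009, 0.1002]] slope 0.7813743910406661
-0.04 [[0.0479, 0.047], [0.0896, 0.0841]] slope 0.7279038795553306
-0.047 [[0.0958, 0.0822], [0.0957, 0.0884]] slope 1.582899538063766
-0.047 [[0.0972, 0.0879], [-0.005, 0.0003]] slope -2.4332107620391272
-0.044 0.1288912515884854 0.7357035060880935
  flat 0.12890311510364974 0.002523982606331344
-0.047 0.13118337141417802 0.739687097735495
  flat 0.1301814262125104 0.01913145453827205
-0.05 0.1334775014732614 0.7435338135929707
  flat 0.13149493861371478 0.03541155662551669
```

The bar end gives about 0.735 rad and the mark is about 0.77, so I'll go up about 0.03 rad and settle.

Call:
servo_tool --series "0 -0.02 0.13 0.14 0;0 -0.02 0.13 0.14 0;0 0 0 0 0;0 0 0 0 0;0 0 0 0 0;0 0 0 0 0;0 0 0 0 0;0 0 0 0 0;0 0 0 0 0;0 0 0 0 0"

```text
time_s: 10.55
ee_pos: [0.639, -0.0329, 0.1442]
tcp_rot: [[-0.146, 0.002, -0.989], [0.989, -0.003, -0.146], [-0.003, -1.0, -0.002]]
wrist_force: [4.4, -5.3, 1.3]
finger_gap: 0.0103
```

```bash
python3 - <<'E'
from m import *
s=get('scene','s7.png')
st=readout.sense();print(st['time_s'],st['ee_pos'],st['wrist_force'],st['finger_gap'],abs(st['qvel']).max() if hasattr(st['qvel'],'max') else st['qvel'])
for ce,b,p in blobs(s,'red',(235,262,200,220),2): print('spot',ce)
im=s[170:230,230:300]
cv2.imwrite('pics/c7.png',cv2.resize(im,None,fx=10,fy=10,interpolation=cv2.INTER_CUBIC)[:,:,::-1])
E
```

```text
10.6 [ 0.63897576 -0.03286881  0.14419769] [ 3.25874929 -3.46988235  1.70774932] 0.010292680316121622 0.0014761257677580665
spot [250.43 210.86]
```

View pics/c7.png

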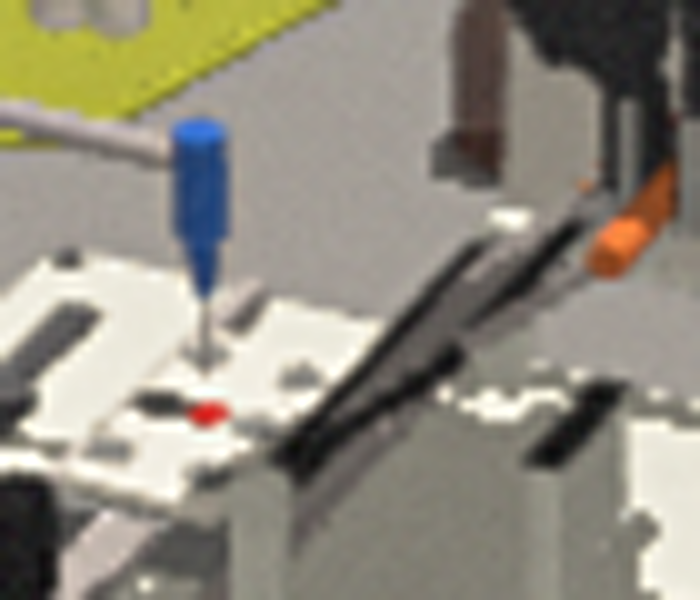

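```bash
python3 -c "
from h import *
job.finish_job()"
```

```text
the job is handed in; nothing more can be done
```

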